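# Set out a dental case in its tray

## Robot

A 7-joint arm with a two-finger parallel gripper is mounted at the origin on the work surface. World frame = base frame: x ahead of the robot, y to its left, z up, the work surface at z = 0. Lengths are in m, angles in rad, forces in N, time in s.
With the tool pointing down it reaches from about 0.425 to 0.925 m from the base axis. Payload 6.8 kg.
Tool frame: the origin (TCP) lies at the very end of the fingers, on their centre line; the grasp point (between the pads) lies 19 mm behind it; z points along the fingers, y is the line along which they close (so a half turn about z gives the same grasp; the last joint's range is limited). The gripper opens to 85 mm and grips with 20 to 120 N. Pads are 22 mm wide; open, the fingers measure 114 mm over their backs; the gripper's body (76 mm by 85 mm) begins 54 mm behind the grasp point. The pads swing forward as they close: fully open they stand 13 mm farther back than shut.
Start: joints at [-1.375, 0.477, 0.022, 1.555, -0.011, 1.109, -0.083], TCP at [0.202, 0.644, 0.231] pointing down, gripper open.
Joint ranges: [-2.96, 2.96], [-0.34, 2.1], [-1.41, 1.46], [0.24, 2.44], [-1.37, 4.51], [0.17, 1.92], [-2.96, 2.96]. Speed limits (rad/s): [2.39, 2.39, 3.14, 3.14, 3.14, 3.14, 3.14].

## Interface

Orientations are given as a unit quaternion [w, x, y, z].
In Python, from station import bot gives the robot as it stands. The module is installed in compiled form; this text tells all that it offers.
- The arm moves only by the shell command python3 -m jog 'ROWS' [OPENING] [FORCE]. ROWS is JSON, a list of rows, each a list of 4 numbers: the shift along the tool's x, y, z in cm, then the turn about the tool's z in rad. In form: [[x, y, z, spin], ...]. A call has 1 to 20 rows; each row is the pose to reach, as a shift and turn from the pose commanded when the call began, along the tool's axes at that moment; what a row does not reach only later rows make up. A row lasts 1/12 s, in which the tool goes at most 41.7 mm and 7.16 degrees, less where a joint would pass 70% of its speed; a pose out of reach is approached as far as the arm can. A call with a gripper value outside its range is refused whole. OPENING is the closure, from -1 (fully open) to 1 (shut), set as the call begins (- or left out, the last holds). The fingers move at their own pace and stop on an object; FORCE is the grip in N (left out, the last holds). Time passes only in rows, so rows that repeat a pose let the fingers close. It gives the time, the measured TCP pose, the force, the opening and the grip force at its end, in the units of the state.
- bot.get_obs(): the state, without advancing time (a new reading comes with each control period).
- bot.read_camera(name): name is "scene" or "top" or "wrist"; returns a dict with "pixels" (480x640x3 uint8, red, green, blue), "depth" (480x640 float32, m along the optical axis (not along the pixel's ray), 0 where there is no reading), "fovy" (degrees; the focal length in pixels is half the picture's height over the tangent of half this angle, whatever the lens; pixels are square), "cx", "cy" (the principal point, pixels), "distortion" ([k1, k2, p1, p2, k3] as OpenCV has them; the pictures are not rectified), "pose" (4x4, takes a point from camera to world coordinates). Camera axes: x right, y down, z forward; pixel columns grow to the right and rows downward; lengths in m; the calibration is good to about 2 mm. A picture is of the moment at which its call begins.
- bot.hand_in(): hands the job in; it is judged then, once.
The state is a dict: "t": time; "q": joint angles; "joint_vel": joint speeds; "joint_torque": joint torques, N m; "eef_pos": TCP position; "tool_rot": TCP orientation; "contact_force": force on the tool from outside, world axes, zero at the start; "torque": the same for the moment, N m; "gripper_width": opening from 0.0 (shut) to 1.0 (fully open); "grasp_force": force on a finger pad.
Only numpy, scipy, OpenCV 4.12 (cv2) and the standard library are available. Lean on these libraries where they do the work, as an engineer would, in place of code of your own. Each camera call takes 0.05 s, during which the arm holds its last target. There are 200 camera calls.

## Task

Set out this case in the aluminium tray for the technician who will mount it, putting each part down gently, not dropping it; left, right, near and behind are as seen from the robot, square with the tray. In the middle of the tray's left half stand the lower cast teeth up, its front teeth facing the robot's side, lay the bite wafer on its teeth with the curves matching, and set the upper cast teeth down on the wafer, so that all three front edges and sides line up. In the right half put the round mounting plate in the middle of the near quarter and the single-tooth die upright directly behind it, in the middle of the far quarter; leave the articulator, the tweezer jar and the pink cast of the other patient where they are.

Things in the scene. Friction and masses are not known exactly. Their poses are not given: they have to be found in the camera images.
- tray: Shallow aluminium tray, fixed, 200 (x) x 300 (y) x 16 mm, floor and walls 3 mm thick. Origin: centre of its underside; x points away from the robot, y to the robot's left (within 0.15 rad). Its left half is y > 0, near is x < 0. Middle of the left half: x 0, y +73.5 mm; middles of the right quarters: y -73.5 mm, x -48.5 (near) and +48.5 mm (far).
- mat: Dark grey bench mat, fixed, 300 (x) x 350 (y) x 3 mm, on which the five parts of the case lie at the start, beside the tray. Origin: centre of its underside.
- lower_cast: Lower jaw cast, teeth up: white and tan plaster, tan horseshoe of teeth, rounded front. 56 long (x) x 60 wide (y) x 30 mm high, teeth tops level. Base 17 mm high, its sides flat and parallel from x = 17 to 50 mm: grip there across y, 60 mm wide, at x = 34 mm. Origin: underside, at the midline of the FRONT edge; x runs from front to back, z up. 0.13 kg +- a third.
- bite: Bite wafer: flat rigid pink-brown horseshoe, 54 long (x) x 60 wide (y) x 7 mm thick, band 12 mm wide, open at the back. Legs parallel, 60 mm over the outside, from x = 23 to 53 mm: grip there across y, at x = 36 mm. Origin: underside, on the midline, 1 mm behind its front edge's plane; it matches a cast when their origins are in one vertical line. x runs from front to back. 20 g.
- upper_cast: Upper jaw cast lying teeth down: from above a flat white trimmed base with a POINTED front. 56 long (x) x 60 wide (y) x 29 mm high; base from z = 13 to 29 mm, its sides flat and parallel from x = 17 to 50 mm: grip there across y, 60 mm wide, at x = 34 mm. Biting plane level at z = 0. Origin: in that plane, below the front point; x runs from front to back, z up. 0.13 kg +- a third.
- mount_plate: Round mounting plate, black plastic disc with a grey ring and a steel magnet in the middle, 50 mm across, 10 mm high. Origin: centre of its underside. Its turn does not matter. 30 g.
- die: Single-tooth die: a small tan stone block 28 (x) x 18 (y) x 14 mm with a white tooth stump between two trimmed neighbours on top, 28 mm high in all. Grip across y (15 mm). Origin: centre of its underside. It must stand upright; its turn does not matter. 25 g.
- articulator: Leave alone: aluminium articulator with two red columns, about 110 x 120 x 127 mm, standing loose beyond the tray and mat. Origin: underside, middle.
- tweezer_jar: Leave alone: glass jar, 68 mm across, 80 mm high, with tweezers standing in it up to 130 mm. Origin: centre of its underside.
- other_cast: Leave alone: small pink and white partial cast with four teeth, 44 x 30 x 31 mm, belongs to another patient. Origin: centre of its underside.
Things that resemble listed ones, but are neither listed nor needed, are in the scene too. Leave any blue look-alike of the upper_cast alone.

How it is judged:
By the outcome, as a careful person would: the job done as asked, in the order asked, and still so for the second after the job is handed in, with the robot touching nothing.
It also fails if it takes over 120 s, if anything falls off the work surface, if the arm or the gripper's body presses on something with over 40 N, if the wrist force passes 120 N, or if a joint passes its speed limit or range.

## Working session

There is one attempt and no reset: what is moved stays moved. The work goes in short steps, Python scripts to look and compute and a shell command to move; the robot and the scene stay as the last step left them, time stands still between calls to the robot, and variables do not carry over. Pictures are saved under pics/ and viewed, at most 15 in all, crops included, and the job is handed in when it is done.

```bash
mkdir -p pics; cat > h.py <<'E'
import numpy as np,cv2
from station import bot
def cam(n,save=None):
    c=bot.read_camera(n)
    if save: cv2.imwrite('pics/'+save,c['pixels'][:,:,::-1])
    f=240/np.tan(np.radians(c['fovy'])/2)
    K=np.array([[f,0,c['cx']],[0,f,c['cy']],[0,0,1]]);c['K']=K
    v,u=np.mgrid[0:480,0:640]
    p=cv2.undistortPoints(np.stack([u,v],-1).reshape(-1,1,2).astype(np.float64),K,np.array(c['distortion'],float)).reshape(480,640,2)
    d=c['depth'].astype(float)
    P=np.dstack([p*d[...,None],d]); T=np.array(c['pose'])
    c['W']=P@T[:3,:3].T+T[:3,3]; c['W'][d==0]=np.nan
    return c
E
python3 - <<'E'
from h import *
o=bot.get_obs();print({k:np.round(v,3).tolist() for k,v in o.items()})
for n in('top','scene'):
    c=cam(n,n+'0.png');np.savez(n+'0.npz',W=c['W'],px=c['pixels']);print(n,c['pose'],c['fovy'],c['distortion'])
E
```

```text
{'t': 0.0, 'q': [-1.375, 0.478, 0.022, 1.556, -0.011, 1.109, -0.083], 'joint_vel': [-0.002, 0.0, -0.001, -0.001, 0.002, 0.001, -0.001], 'joint_torque': [0.0, -59.644, 1.608, -28.12, 0.013, 0.009, 0.0], 'eef_pos': [0.202, 0.644, 0.23], 'tool_rot': [-0.0, 0.151, 0.988, -0.001], 'contact_force': [-0.221, -0.313, -0.348], 'torque': [-0.001, 0.049, 0.039], 'grasp_force': 0.0, 'gripper_width': 1.003}
top [[ 0.00816289 -0.99907728  0.04216586  0.50814434]
 [-0.99967773 -0.00713965  0.02436095 -0.0226535 ]
 [-0.02403742 -0.04235113 -0.99881359  0.87634136]
 [ 0.          0.          0.          1.        ]] 57.44083921118878 [-0.04466935  0.          0.          0.          0.        ]
scene [[-0.73564044  0.53019351 -0.42157797  0.9539279 ]
 [ 0.67736017  0.57207702 -0.46250522  0.41379856]
 [-0.0040422  -0.62579767 -0.77997496  0.76612452]
 [ 0.          0.          0.          1.        ]] 49.97138882282301 [-0.02096738  0.          0.          0.          0.        ]
```

View pics/top0.png

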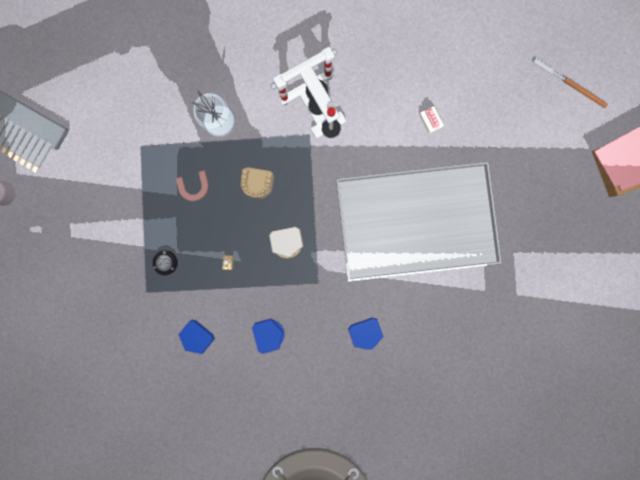

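View pics/scene0.png

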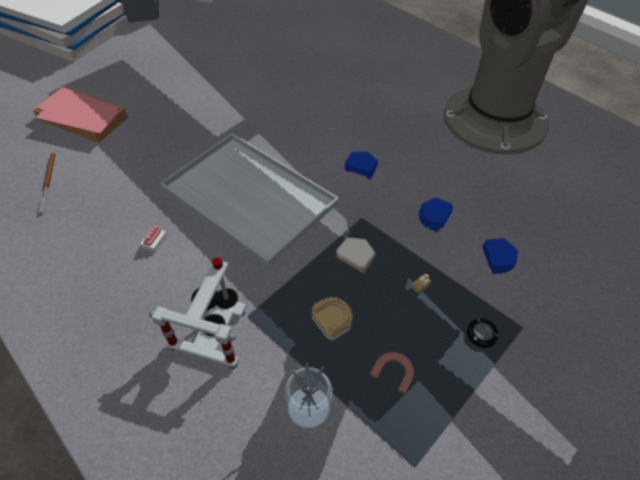

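Top view: lower cast (257,182), wafer (193,185), white upper cast (287,243) rather than the blue look-alikes (196,337), (268,336), (366,333). Plate is at (165,262) and die at (228,262). The other patient's cast is at (431,118), the jar at (213,115), the articulator at (312,95) and the tray at (418,222).

```bash
python3 - <<'E'
from h import *
z=np.load('top0.npz');W=z['W'];px=z['px']
cv2.imwrite('pics/crop0.png',cv2.resize(px[135:295,135:325,::-1],None,fx=4,fy=3.75,interpolation=cv2.INTER_CUBIC)[:600,:800])
B={'lower':(235,160,282,205),'wafer':(172,160,215,208),'upper':(264,222,310,264),'plate':(148,244,184,280),'die':(218,250,238,275)}
print('mat z',np.nanmedian(W[210:225,200:250,2]),'table',np.nanmedian(W[360:400,150:400,2]))
for n,(a,b,c,d) in B.items():
    w=W[b:d,a:c].reshape(-1,3);t=.0055 if n=='wafer' else .008
    w=w[w[:,2]>t];r=cv2.minAreaRect(w[:,:2].astype(np.float32)*1000)
    print(n,len(w),'min/max',w.min(0).round(3),w.max(0).round(3),'rect',r)
# tray
w=W[155:290,325:510];m=(w[...,2]>.010)&(w[...,2]<.03);r=cv2.minAreaRect(w[m][:,:2].astype(np.float32)*1000);print('tray',r,cv2.boxPoints(r),np.nanmedian(W[200:240,400:440,2]))
E
```

```text
mat z 0.0017190891707516975 table -0.0010882618921597698
lower 817 min/max [0.612 0.089 0.009] [0.672 0.154 0.036] rect ((641.3961181640625, 122.60708618164062), (61.2234001159668, 56.61880111694336), 80.98304748535156)
wafer 390 min/max [0.595 0.209 0.006] [0.686 0.287 0.014] rect ((640.5465698242188, 242.47740173339844), (60.40106201171875, 92.49578094482422), 23.12734603881836)
upper 807 min/max [0.494 0.028 0.01 ] [0.553 0.093 0.035] rect ((521.8546142578125, 60.07807159423828), (56.32070541381836, 60.5836296081543), 11.591279983520508)
plate 485 min/max [0.458 0.282 0.008] [0.506 0.331 0.017] rect ((481.7228088378906, 306.3180236816406), (48.06061935424805, 49.42200469970703), 0.723879337310791)
die 128 min/max [0.469 0.168 0.009] [0.497 0.186 0.032] rect ((482.86865234375, 177.46348571777344), (16.82943344116211, 28.20451545715332), 86.24000549316406)
tray ((567.725830078125, -199.0616455078125), (203.0179901123047, 304.0090026855469), 6.890420913696289) [[ 448.71393   -60.333138]
 [ 485.1861   -362.1464  ]
 [ 686.73773  -337.79016 ]
 [ 650.26556   -35.9769  ]] 0.002235112884535817
```

View pics/crop0.png

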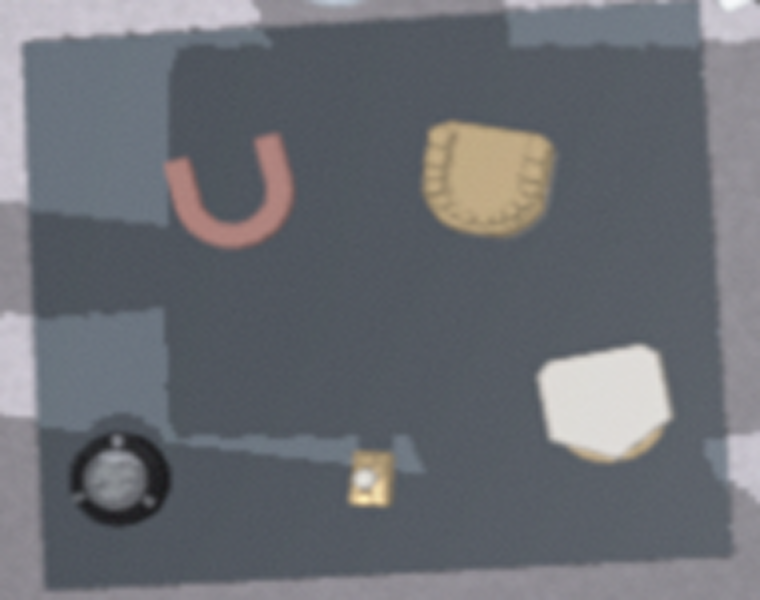

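```bash
cat >> h.py <<'E'
from scipy.spatial.transform import Rotation as Ro
def go(x,y,z,yaw):
    """row to reach TCP x,y,z with the tool's closing line along the object's y at yaw"""
    o=bot.get_obs();q=np.array(o['tool_rot']);R=Ro.from_quat(q[[1,2,3,0]]).as_matrix()
    s=R.T@(np.array([x,y,z])-o['eef_pos'])*100
    cur=np.arctan2(R[1,1],R[0,1])-np.pi/2
    sp=(cur-yaw+np.pi/2)%np.pi-np.pi/2
    print('row',s.round(2),round(sp,3),'min rows',max(np.linalg.norm(s)/4.17,abs(sp)/.125).round(1),'curyaw',round(cur,3),'w',o['gripper_width'])
E
python3 -c "
from h import *
go(.647,.1217,.20,-.157)"
```

```text
row [-58.09 -36.48   3.11] -0.147 min rows 16.5 curyaw -0.304 w 0.9972964013303495
```

```bash
python3 -m jog '[[-29,-18.2,1.5,-0.07],[-29,-18.2,1.5,-0.07],[-29,-18.2,1.5,-0.07],[-29,-18.2,1.5,-0.07],[-29,-18.2,1.5,-0.07],[-29,-18.2,1.5,-0.07],[-29,-18.2,1.5,-0.07],[-29,-18.2,1.5,-0.07],[-29,-18.2,1.5,-0.07],[-58.1,-36.5,3.1,-0.147],[-58.1,-36.5,3.1,-0.147],[-58.1,-36.5,3.1,-0.147],[-58.1,-36.5,3.1,-0.147],[-58.1,-36.5,3.1,-0.147],[-58.1,-36.5,3.1,-0.147],[-58.1,-36.5,3.1,-0.147],[-58.1,-36.5,3.1,-0.147],[-58.1,-36.5,3.1,-0.147],[-58.1,-36.5,3.1,-0.147]]' -1 60
python3 - <<'E'
from h import *
c=cam('wrist','w1.png');np.savez('w1.npz',W=c['W'],px=c['pixels']);print(c['pose'],bot.get_obs()['eef_pos'])
go(.647,.1217,.20,-.157)
E
```

```text
t: 1.68
eef_pos: [0.649, 0.1165, 0.1996]
tool_rot: [0.0, 0.082, 0.997, -0.001]
contact_force: [-0.1, 0.4, 0.6]
gripper_width: 1.003
grasp_force: 0.0
[[ 0.16195933  0.94402669  0.2873722   0.57575235]
 [ 0.98679567 -0.15438816 -0.0489756   0.13006275]
 [-0.00186741  0.2915097  -0.95656605  0.34342382]
 [ 0.          0.          0.          1.        ]] [0.64750788 0.11988811 0.19953212]
row [ 0.08  0.17 -0.05] -0.004 min rows 0.0 curyaw -0.161 w 0.9992975078721191
```

View pics/w1.png

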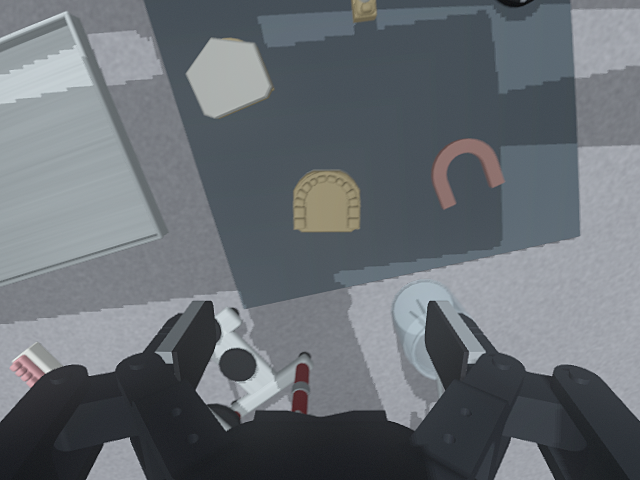

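Wrist view: lower cast at (326,200), front teeth up in the picture (toward the robot), wafer at (468,172), upper cast at (228,77), tray edge left. The lower cast lies on the fingers' midline.

```bash
cat >> h.py <<'E'
def fit(c,box,zlo,zhi,name):
    a,b,cc,d=box;w=c['W'][b:d,a:cc].reshape(-1,3);w=w[(w[:,2]>zlo)&(w[:,2]<zhi)]
    # largest cluster via raster
    g=np.round((w[:,:2]-w[:,:2].min(0))/.0015).astype(int);im=np.zeros(g.max(0)+1,np.uint8);im[g[:,0],g[:,1]]=1
    n,l,s,_=cv2.connectedComponentsWithStats(cv2.dilate(im,np.ones((3,3))));k=1+s[1:,4].argmax();w=w[l[g[:,0],g[:,1]]==k]
    r=cv2.minAreaRect(w[:,:2].astype(np.float32)*1000);yaw=(r[2]+45)%90-45
    R=np.array([[np.cos(np.radians(yaw)),-np.sin(np.radians(yaw))],[np.sin(np.radians(yaw)),np.cos(np.radians(yaw))]])
    q=w[:,:2]@R;lo,hi=np.percentile(q,.5,axis=0),np.percentile(q,99.5,axis=0)
    print(name,len(w),'yaw',round(yaw,2),round(np.radians(yaw),3),'size',((hi-lo)*1000).round(1),'ctr',(R@((lo+hi)/2)).round(4),'front',(R@[lo[0],(lo[1]+hi[1])/2]).round(4),'z',np.percentile(w[:,2],[5,50,95]).round(4))
    return w
E
python3 - <<'E'
from h import *
z=np.load('w1.npz');c={'W':z['W']}
W=z['W'];print('mat z',np.nanmedian(W[250:270,260:330,2]),np.nanmedian(W[100:160,320:400,2]))
for s in (.006,.012,.022): fit(c,(270,150,390,250),s,.05,'lower')
fit(c,(415,120,520,220),.0065,.03,'wafer')
fit(c,(170,25,285,130),.007,.05,'upper');fit(c,(170,25,285,130),.026,.05,'uppertop')
E
```

```text
mat z 0.004147781210383256 0.004370675276550606
lower 3833 yaw 1.86 0.032 size [59.  60.3] ctr [0.641  0.1229] front [0.6115 0.122 ] z [0.0198 0.0221 0.0347]
lower 3771 yaw -9.31 -0.162 size [56.2 59. ] ctr [0.6406 0.1234] front [0.6129 0.1279] z [0.02   0.0222 0.0347]
lower 1969 yaw -9.08 -0.158 size [53.5 58.9] ctr [0.6393 0.1236] front [0.6129 0.1278] z [0.0223 0.0327 0.035 ]
wafer 1971 yaw 17.78 0.31 size [54.  59.5] ctr [0.6332 0.2525] front [0.6074 0.2443] z [0.0086 0.0113 0.0127]
upper 4954 yaw 12.42 0.217 size [53.7 59.3] ctr [0.523  0.0618] front [0.4968 0.056 ] z [0.0302 0.0332 0.0345]
uppertop 4778 yaw 12.18 0.213 size [53.1 59.3] ctr [0.5232 0.0617] front [0.4972 0.0561] z [0.0317 0.0332 0.0345]
```

```bash
python3 - <<'E'
from h import *
z=np.load('w1.npz');W=z['W']
for (b,d,a,e) in [(300,385,150,215),(300,385,425,490)]:
    w=W[b:d,a:e].reshape(-1,3);w=w[(w[:,2]>.15)];print(len(w),np.percentile(w,[1,50,99],axis=0).round(4))
go(.6465,.1224,.03,-.160)
E
```

```text
4302 [[0.6273 0.0639 0.2158]
 [0.6334 0.0755 0.2402]
 [0.6523 0.0879 0.2723]]
4277 [[0.6379 0.1531 0.2153]
 [0.6486 0.1615 0.2398]
 [0.6662 0.1739 0.2722]]
row [ 0.13  0.25 16.95] -0.001 min rows 4.1 curyaw -0.161 w 0.9992975078721191
```

```bash
python3 -m jog '[[0.1,0.2,4,0],[0.1,0.2,8,0],[0.1,0.2,12,0],[0.1,0.2,15,0],[0.1,0.2,17,0],[0.1,0.2,18.5,0],[0.1,0.2,19.3,0],[0.1,0.2,19.75,0],[0.1,0.2,19.75,0],[0.1,0.2,19.75,0]]' -1 60
python3 -m jog '[[0,0,0,0],[0,0,0,0],[0,0,0,0],[0,0,0,0],[0,0,0,0],[0,0,0,0],[0,0,0,0],[0,0,0,0]]' 1 60
```

```text
t: 2.57
eef_pos: [0.6473, 0.1247, 0.004]
tool_rot: [0.001, 0.078, 0.997, 0.0]
contact_force: [-0.1, -0.1, 0.4]
gripper_width: 0.998
grasp_force: 0.0
t: 3.23
eef_pos: [0.6476, 0.1242, 0.0046]
tool_rot: [0.001, 0.078, 0.997, 0.0]
contact_force: [-0.9, -0.0, 5.7]
gripper_width: 0.679
grasp_force: 65.1
```

```bash
python3 -m jog '[[0,0,-0.5,0],[0,0,-1.5,0],[0,0,-4,0],[0,0,-7,0],[0,0,-10,0],[0,0,-13,0],[0,0,-15,0],[0,0,-15,0]]'
python3 -c "
from h import *
go(.5649,-.1254,.155,.12)"
```

```text
t: 3.9
eef_pos: [0.6496, 0.1246, 0.1592]
tool_rot: [0.004, 0.079, 0.997, 0.002]
contact_force: [0.7, 0.1, -1.0]
gripper_width: 0.68
grasp_force: 64.6
row [  4.45 -26.02   0.28] -0.277 min rows 6.3 curyaw -0.157 w 0.6801148248316035
```

```bash
python3 -m jog '[[0.4,-2,0.3,-0.03],[0.9,-5,0.3,-0.06],[1.4,-8,0.3,-0.09],[1.9,-11,0.3,-0.12],[2.4,-14,0.3,-0.15],[2.9,-17,0.3,-0.18],[3.4,-20,0.3,-0.21],[3.9,-23,0.3,-0.24],[4.3,-25,0.3,-0.265],[4.45,-26,0.3,-0.277],[4.45,-26,0.3,-0.277],[4.45,-26,0.3,-0.277],[4.45,-26,0.3,-0.277],[4.45,-26,0.3,-0.277]]'
python3 - <<'E'
from h import *
c=cam('wrist','w2.png');np.savez('w2.npz',W=c['W'],px=c['pixels']);go(.5649,-.1254,.155,.12)
W=c['W'];w=W[(W[...,2]>.012)&(W[...,2]<.025)];print(len(w))
w=W.reshape(-1,3);m=(w[:,2]>.012)&(w[:,2]<.025)&(w[:,0]>.42)&(w[:,0]<.72)&(w[:,1]>-.38)&(w[:,1]<0.0);w=w[m]
a=.12;R=np.array([[np.cos(a),-np.sin(a)],[np.sin(a),np.cos(a)]]);q=(w[:,:2]-[.5677,-.1991])@R*1000
print(q.min(0),q.max(0));
for n,ax,v in(('near',0,-98),('far',0,98),('left',1,148),('right',1,-148)):
    k=abs(q[:,ax]-v)<8;s=q[k]
    if len(s)>20: p=np.polyfit(s[:,1-ax],s[:,ax],1);print(n,len(s),'mean',s[:,ax].mean().round(2),np.percentile(s[:,ax],[2,98]),'slope',p[0].round(4),s[:,1-ax].min().round(),s[:,1-ax].max().round())
E
```

```text
t: 5.07
eef_pos: [0.5624, -0.1239, 0.1497]
tool_rot: [0.0, -0.061, 0.998, 0.0]
contact_force: [-0.2, 0.5, -1.5]
gripper_width: 0.688
grasp_force: 64.6
row [-0.24 -0.16 -0.53] 0.002 min rows 0.1 curyaw 0.122 w 0.6847765293560134
9127
[-101.40870207 -149.80434795] [102.15845207 153.71172494]
near 3175 mean -98.18 [-101.11021656  -92.38274504] slope -0.0036 -149.0 153.0
far 1075 mean 98.14 [ 92.28330753 101.2331421 ] slope 0.0084 -149.0 -30.0
left 1569 mean 150.0 [143.92330551 152.88707584] slope 0.01 -100.0 63.0
right 2571 mean -145.36 [-148.21475255 -142.8230883 ] slope 0.0028 -100.0 102.0
```

View pics/w2.png

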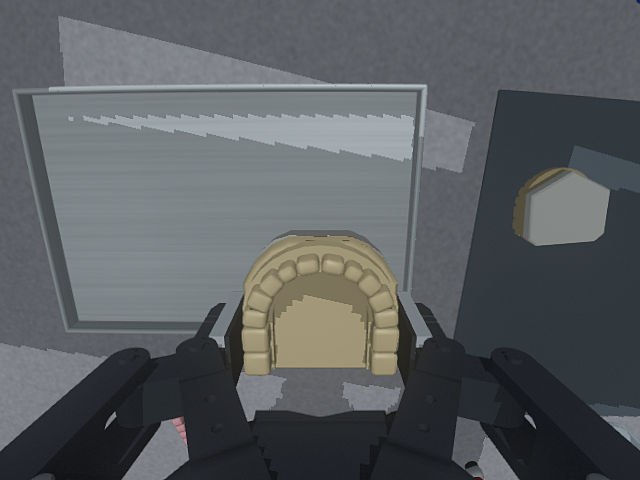

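Wrist view 2: cast in the hand at (320,305), teeth facing the robot side; the empty tray spans (15,90)–(425,330), upper cast at (565,207).

```bash
cat >> h.py <<'E'
def inhand(c,box,zlo,zhi):
    o=bot.get_obs();q=np.array(o['tool_rot']);R=Ro.from_quat(q[[1,2,3,0]]).as_matrix()
    a,b,cc,d=box;w=c['W'][b:d,a:cc].reshape(-1,3);t=(w-o['eef_pos'])@R*1000
    t=t[(t[:,2]>zlo)&(t[:,2]<zhi)];return t
E
python3 - <<'E'
from h import *
c=np.load('w2.npz');o=bot.get_obs();print(o['eef_pos'])
t=inhand(c,(246,225,394,375),-40,15);print(np.percentile(t,[.5,50,99.5],axis=0).round(1))
# teeth arch only (top level)
u=t[(t[:,2]<-20)];print(len(u),np.percentile(u,[.5,50,99.5],axis=0).round(1))
u=t[(t[:,2]>-17)&(t[:,2]<5)];print(len(u),np.percentile(u,[.5,50,99.5],axis=0).round(1))
# yaw from left/right tooth symmetric: rect of teeth rear
r=cv2.minAreaRect(t[t[:,2]<-15][:,:2].astype(np.float32));print(r)
E
```

```text
[ 0.56230977 -0.12405698  0.14968308]
[[-20.9 -26.1 -30.7]
 [ 10.3   1.2 -17.7]
 [ 34.1  28.2  -1.1]]
8988 [[-15.1 -26.  -30.9]
 [ 18.    0.9 -28.7]
 [ 34.1  28.1 -20.3]]
7391 [[-21.6 -26.4 -17. ]
 [  5.4   0.9 -16.3]
 [ 34.   28.7  -0.3]]
((6.373111724853516, 1.0396690368652344), (56.78410720825195, 56.73777389526367), 89.9619140625)
```

```bash
python3 -c "
from h import *
go(.5646,-.1242,.0045,.122)"
python3 -m jog '[[-0.2,0,2,0],[-0.2,0,5,0],[-0.2,0,8,0],[-0.2,0,10.5,0],[-0.2,0,12.2,0],[-0.2,0,13.2,0],[-0.2,0,13.6,0],[-0.2,0,13.6,0],[-0.2,0,13.6,0],[-0.2,0,13.6,0]]'
python3 -c "
from h import *
go(.5646,-.1242,.0045,.122)"
```

```text
row [-0.22 -0.05 14.52] 0.0 min rows 3.5 curyaw 0.122 w 0.6847765293560134
t: 5.95
eef_pos: [0.565, -0.1255, 0.015]
tool_rot: [0.001, -0.06, 0.998, -0.0]
contact_force: [0.7, -0.8, -1.1]
gripper_width: 0.683
grasp_force: 64.6
row [0.02 0.14 1.05] -0.002 min rows 0.3 curyaw 0.12 w 0.6829388978952833
```

```bash
python3 -m jog '[[0,0.1,0.3,0],[0,0.1,0.5,0],[0,0.1,0.7,0],[0,0.1,0.85,0],[0,0.1,0.95,0],[0,0.1,0.95,0],[0,0.1,0.95,0]]'
```

```text
t: 6.53
eef_pos: [0.5636, -0.1244, 0.0045]
tool_rot: [-0.0, -0.06, 0.998, 0.0]
contact_force: [-1.5, 1.1, 4.4]
gripper_width: 0.678
grasp_force: 65.1
```

```bash
python3 -m jog '[[0,0,0,0],[0,0,0,0],[0,0,0,0],[0,0,0,0],[0,0,0,0],[0,0,-1,0],[0,0,-3,0],[0,0,-6,0],[0,0,-10,0],[0,0,-14,0],[0,0,-18,0],[0,0,-19.5,0],[0,0,-19.5,0],[0,0,-19.5,0]]' -1
python3 - <<'E'
from h import *
c=cam('wrist','w3.png');np.savez('w3.npz',W=c['W'],px=c['pixels']);o=bot.get_obs();print(o['eef_pos'],o['tool_rot'],o['gripper_width'])
W=c['W'];w=W.reshape(-1,3);w=w[np.isfinite(w[:,0])]
m=(w[:,0]>.42)&(w[:,0]<.72)&(w[:,1]>-.4)&(w[:,1]<-0.02);w=w[m]
C=np.array([.5676,-.1979]);a=.122;R=np.array([[np.cos(a),-np.sin(a)],[np.sin(a),np.cos(a)]]);q=(w[:,:2]-C)@R*1000;z=w[:,2]
r=(z>.012)&(z<.025)
for n,ax,v in(('near',0,-98),('far',0,98),('left',1,148),('right',1,-148)):
    k=r&(abs(q[:,ax]-v)<8);s=q[k]
    if len(s)>20: print(n,len(s),np.percentile(s[:,ax],[2,50,98]).round(1),'slope',np.polyfit(s[:,1-ax],s[:,ax],1)[0].round(4))
k=(z>.012)&(z<.05)&(abs(q[:,0])<60)&(abs(q[:,1]-73.5)<50);s=q[k];print('cast',s.min(0),s.max(0),cv2.minAreaRect(s.astype(np.float32)),np.percentile(z[k],[50,98]))
# other objects
go(.636,.2525,.20,.31)
E
```

```text
t: 7.7
eef_pos: [0.5642, -0.1246, 0.2009]
tool_rot: [0.001, -0.06, 0.998, -0.0]
contact_force: [0.1, 0.5, -0.8]
gripper_width: 0.997
grasp_force: 0.0
[ 0.56327423 -0.12434866  0.19928741] [-8.40615221e-05 -6.00821901e-02  9.98193424e-01  1.06738380e-04] 1.0028222462428804
near 2185 [-100.7  -98.2  -92.4] slope -0.0012
far 1907 [ 93.2  97.7 101.1] slope -0.0
left 1367 [142.1 148.8 151.8] slope -0.0006
right 1792 [-149.5 -146.3 -142.9] slope 0.0016
cast [-29.5943525  44.4934446] [ 26.5164402  103.86990741] ((-1.5244522094726562, 74.1682357788086), (56.13397979736328, 59.34324264526367), 0.07439418137073517) [0.02228706 0.03502882]
row [-11.74  36.54  -0.06] -0.19 min rows 9.2 curyaw 0.12 w 1.0028222462428804
```

View pics/w3.png

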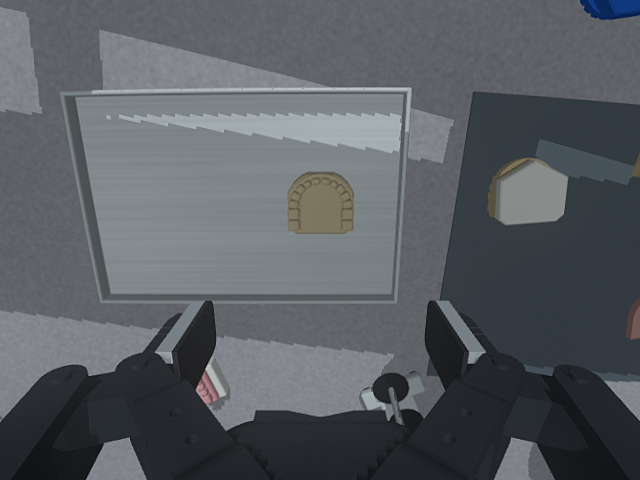

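Tray view: lower cast at (321,203), square in the tray and teeth toward the robot; measured centre about (−1.7, 73.0) mm against the tray rims, which is good. Next is the wafer.

```bash
python3 -m jog '[[-1,4,0,-0.02],[-2.3,7.5,0,-0.04],[-3.6,11,0,-0.06],[-4.8,15,0,-0.08],[-6,19,0,-0.1],[-7.2,22.5,0,-0.12],[-8.4,26,0,-0.14],[-9.6,30,0,-0.16],[-10.8,33.5,0,-0.18],[-11.7,36.5,0,-0.19],[-11.7,36.5,0,-0.19],[-11.7,36.5,0,-0.19],[-11.7,36.5,0,-0.19]]'
python3 - <<'E'
from h import *
c=cam('wrist','w4.png');np.savez('w4.npz',W=c['W'],px=c['pixels']);o=bot.get_obs();print(o['eef_pos'])
m=(c['pixels'][...,0].astype(int)-c['pixels'][...,2]>35);ys,xs=np.where(m[100:300,200:450]);b=(xs.min()+200-6,ys.min()+100-6,xs.max()+206,ys.max()+106);print(b,np.nanmedian(c['W'][100:150,300:340,2]))
for zl in(.0065,.008):fit(c,b,zl,.03,'wafer')
go(.636,.2525,.02,.30)
E
```

```text
t: 8.83
eef_pos: [0.6353, 0.2508, 0.1973]
tool_rot: [-0.002, -0.154, 0.988, -0.001]
contact_force: [-0.3, -0.9, -0.1]
gripper_width: 0.999
grasp_force: 0.0
[0.63567351 0.24987311 0.19779895]
(np.int64(306), np.int64(187), np.int64(357), np.int64(243)) 0.0043644725408573115
wafer 916 yaw 20.28 0.354 size [49.2 43. ] ctr [0.6334 0.2612] front [0.6103 0.2527] z [0.0101 0.0112 0.0124]
wafer 910 yaw -31.03 -0.542 size [31.1 61.3] ctr [0.6264 0.2648] front [0.6131 0.2728] z [0.0101 0.0112 0.0124]
row [-0.16  0.27 17.78] 0.008 min rows 4.3 curyaw 0.308 w 1.00091421542293
```

```bash
python3 - <<'E'
from h import *
c=np.load('w4.npz')
for b in((270,150,390,260),(255,140,410,275)):
  for zl in(.0065,.008):fit(c,b,zl,.02,'wafer')
E
```

```text
wafer 1711 yaw 20.28 0.354 size [54.5 59.8] ctr [0.6337 0.2523] front [0.6081 0.2428] z [0.0098 0.0112 0.0124]
wafer 1692 yaw 16.96 0.296 size [53. 59.] ctr [0.633  0.2527] front [0.6076 0.245 ] z [0.0099 0.0112 0.0124]
wafer 1711 yaw 20.28 0.354 size [54.5 59.8] ctr [0.6337 0.2523] front [0.6081 0.2428] z [0.0098 0.0112 0.0124]
wafer 1692 yaw 16.96 0.296 size [53. 59.] ctr [0.633  0.2527] front [0.6076 0.245 ] z [0.0099 0.0112 0.0124]
```

```bash
python3 - <<'E'
from h import *
for f,e,bx in(('w2',[.5623,-.1240,.1497],[(205,285,243,380),(398,285,435,380)]),('w4',None,[(150,295,215,385),(425,295,490,385)])):
    c=np.load(f+'.npz')
    for a,b,cc,d in bx:
        w=c['W'][b:d,a:cc].reshape(-1,3);e_=e or bot.get_obs()['eef_pos'];t=w[:,2]-e_[2];t=t[t>0.004];print(f,len(t),np.percentile(t,[.5,2,10,50,98]).round(4))
go(.6428,.2548,.02,.303)
E
```

```text
w2 2944 [0.011  0.0135 0.0211 0.0385 0.071 ]
w2 2885 [0.0108 0.0139 0.0212 0.0384 0.071 ]
w4 4307 [0.0149 0.017  0.0224 0.0402 0.0673]
w4 4284 [0.0146 0.0165 0.0221 0.0399 0.0673]
row [-0.88  0.28 17.78] 0.005 min rows 4.3 curyaw 0.308 w 1.00091421542293
```

```bash
python3 -m jog '[[-0.4,0.1,4,0],[-0.9,0.3,8,0],[-0.9,0.3,12,0],[-0.9,0.3,15,0],[-0.9,0.3,17,0],[-0.9,0.3,18.5,0],[-0.9,0.3,19.3,0],[-0.9,0.3,19.7,0],[-0.9,0.3,19.7,0],[-0.9,0.3,19.7,0]]' -1
python3 -c "
from h import *
go(.6428,.2548,-.0055,.303)"
```

```text
t: 9.72
eef_pos: [0.6448, 0.2576, 0.0037]
tool_rot: [0.001, -0.154, 0.988, 0.0]
contact_force: [-0.4, -0.3, 0.5]
gripper_width: 0.999
grasp_force: 0.0
row [ 0.28 -0.21  0.92] 0.007 min rows 0.2 curyaw 0.31 w 0.9991361865739449
```

```bash
python3 -m jog '[[0.15,-0.15,0.3,0],[0.25,-0.2,0.6,0],[0.25,-0.2,0.9,0],[0.25,-0.2,0.9,0]]'
python3 -c "
from h import *
go(.6428,.2548,-.0055,.303)"
python3 -m jog '[[0,0,0,0],[0,0,0,0],[0,0,0,0],[0,0,0,0],[0,0,0,0],[0,0,0,0]]' 1 25
```

```text
t: 10.05
eef_pos: [0.6417, 0.2546, -0.007]
tool_rot: [-0.0, -0.154, 0.988, -0.0]
contact_force: [-0.1, 0.7, 0.0]
gripper_width: 0.999
grasp_force: 0.0
row [-0.11 -0.02 -0.15] 0.007 min rows 0.1 curyaw 0.31 w 0.9989243453304749
t: 10.55
eef_pos: [0.6455, 0.2563, -0.0017]
tool_rot: [0.004, -0.154, 0.988, 0.001]
contact_force: [-3.4, -2.0, 23.8]
gripper_width: 0.694
grasp_force: 39.2
```

```bash
python3 -m jog '[[0,0,-0.3,0],[0,0,-0.6,0],[0,0,-1.5,0],[0,0,-4,0],[0,0,-8,0],[0,0,-12,0],[0,0,-15,0],[0,0,-16,0],[0,0,-16,0],[0,0,-16,0]]'
python3 - <<'E'
from h import *
c=cam('wrist','w5.png');np.savez('w5.npz',W=c['W'],px=c['pixels']);o=bot.get_obs();print(o['eef_pos'])
t=inhand(c,(246,225,394,375),-40,5);print(len(t),np.percentile(t,[.5,50,99.5],axis=0).round(1))
r=cv2.minAreaRect(t[:,:2].astype(np.float32));print(r)
go(.5636,-.1244,.16,.122)
E
```

```text
t: 11.38
eef_pos: [0.6417, 0.2548, 0.153]
tool_rot: [-0.0, -0.155, 0.988, 0.0]
contact_force: [-0.5, -0.1, -0.6]
gripper_width: 0.689
grasp_force: 27.1
[0.64087662 0.25443428 0.15162808]
9325 [[-15.4 -28.4 -18.4]
 [ 17.5   1.1 -14.4]
 [ 37.9  30.6  -8.1]]
((11.123775482177734, 1.3308830261230469), (54.793087005615234, 59.80642318725586), 0.23107530176639557)
row [ 18.93 -33.71  -0.77] 0.188 min rows 9.3 curyaw 0.31 w 0.6905608136223357
```

View pics/w5.png

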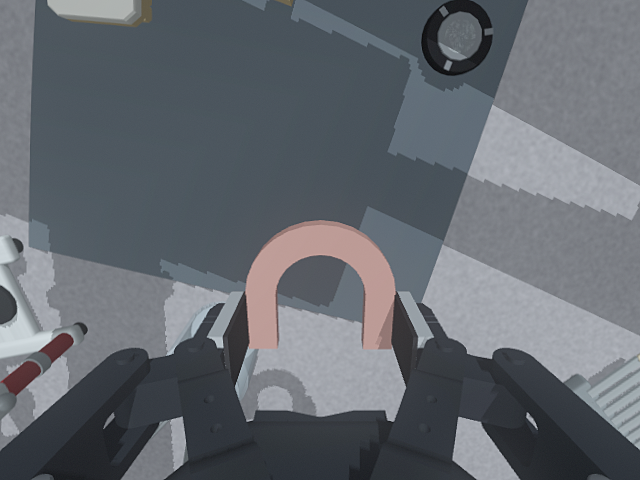

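Wafer is held at (320,285), its curve toward the robot side. Checking its tilt in the hand.

```bash
python3 - <<'E'
from h import *
c=np.load('w5.npz');t=inhand(c,(250,225,390,350),-40,0)
A=np.c_[t[:,:2],np.ones(len(t))]
for i in range(4):
    p=np.linalg.lstsq(A,t[:,2],rcond=None)[0];e=t[:,2]-A@p;k=abs(e)<1.5*np.std(e)+.3;A=A[k];t=t[k]
print(p,np.std(e),'z at front,grip,back',p@[37,0,1],p@[0,0,1],p@[-16,0,1])
E
python3 -m jog '[[1,-2,-1,0.02],[3,-5.5,-1,0.04],[5,-9,-1,0.06],[7,-12.5,-1,0.08],[9,-16,-1,0.1],[11,-19.5,-1,0.12],[13,-23,-1,0.14],[15,-26.5,-1,0.16],[16.5,-29.8,-1,0.18],[18,-32.3,-1,0.188],[18.6,-33.7,-1,0.188],[18.6,-33.7,-1,0.188],[18.6,-33.7,-1,0.188],[18.6,-33.7,-1,0.188]]'
python3 -c "
from h import *
go(.5662,-.1239,.05,.122)"
```

```text
[-3.31110212e-03 -1.50700826e-03 -1.43922788e+01] 0.49148059100109154 z at front,grip,back -14.514789603039313 -14.39227882443038 -14.339301190437327
t: 12.6
eef_pos: [0.5672, -0.1212, 0.1618]
tool_rot: [-0.001, -0.062, 0.998, 0.001]
contact_force: [-0.3, 0.1, 0.2]
gripper_width: 0.688
grasp_force: 27.1
row [ 0.11 -0.27 11.18] 0.002 min rows 2.7 curyaw 0.124 w 0.6882146146571423
```

```bash
python3 -m jog '[[0.1,-0.25,3,0],[0.1,-0.25,6,0],[0.1,-0.25,9,0],[0.1,-0.25,11,0],[0.1,-0.25,12,0],[0.1,-0.25,12.3,0],[0.1,-0.25,12.3,0],[0.1,-0.25,12.3,0]]'
python3 -c "
from h import *
go(.5662,-.1239,.030,.122)"
```

```text
t: 13.27
eef_pos: [0.5681, -0.125, 0.0412]
tool_rot: [0.001, -0.061, 0.998, -0.0]
contact_force: [0.2, -0.1, 0.0]
gripper_width: 0.694
grasp_force: 27.1
row [0.18 0.13 1.12] 0.001 min rows 0.3 curyaw 0.123 w 0.694105436160963
```

```bash
python3 -m jog '[[0,0,0.5,0],[0,0,0.9,0],[0,0,0.9,0],[0,0,0.9,0]]'
python3 -c "
from h import *
go(.5662,-.1239,.0275,.122)"
python3 -m jog '[[0,0,0,0],[0,0,0,0]]'
python3 -c "
from h import *
go(.5662,-.1239,.0275,.122)"
```

```text
t: 13.6
eef_pos: [0.5671, -0.1255, 0.0315]
tool_rot: [0.0, -0.061, 0.998, 0.0]
contact_force: [-0.3, -0.2, -0.1]
gripper_width: 0.693
grasp_force: 27.1
row [0.07 0.17 0.4 ] 0.0 min rows 0.1 curyaw 0.122 w 0.6930411427582075
t: 13.77
eef_pos: [0.5672, -0.1255, 0.0315]
tool_rot: [0.0, -0.061, 0.998, -0.0]
contact_force: [0.9, 0.1, -0.3]
gripper_width: 0.692
grasp_force: 27.1
row [0.08 0.18 0.4 ] 0.0 min rows 0.1 curyaw 0.122 w 0.6917272033461804
```

```bash
python3 -m jog '[[0.08,0.16,0.1,0],[0.08,0.16,0.2,0],[0.08,0.16,0.3,0],[0.08,0.16,0.3,0],[0.08,0.16,0.3,0]]'
```

```text
t: 14.18
eef_pos: [0.5661, -0.1239, 0.0283]
tool_rot: [-0.0, -0.061, 0.998, 0.0]
contact_force: [-0.9, 0.9, -0.4]
gripper_width: 0.694
grasp_force: 27.2
```

```bash
python3 -m jog '[[0,0,0.05,0],[0,0,0.1,0],[0,0,0.1,0]]'
```

```text
t: 14.43
eef_pos: [0.5661, -0.1239, 0.0281]
tool_rot: [0.0, -0.061, 0.998, 0.0]
contact_force: [-3.0, 1.5, 9.1]
gripper_width: 0.688
grasp_force: 28.1
```

```bash
python3 -m jog '[[0,0,-0.05,0],[0,0,-0.05,0],[0,0,-0.05,0],[0,0,-0.05,0],[0,0,-0.05,0],[0,0,-0.05,0],[0,0,-1,0],[0,0,-3,0],[0,0,-6,0],[0,0,-10,0],[0,0,-14,0],[0,0,-17.2,0],[0,0,-17.2,0],[0,0,-17.2,0]]' -1
cat >> h.py <<'E'
def trayview(f,bands):
    c=cam('wrist',f+'.png');np.savez(f+'.npz',W=c['W'],px=c['pixels']);o=bot.get_obs();print(o['eef_pos'])
    w=c['W'].reshape(-1,3);w=w[np.isfinite(w[:,0])];w=w[(w[:,0]>.42)&(w[:,0]<.72)&(w[:,1]>-.4)&(w[:,1]<-0.02)]
    C=np.array([.5676,-.1979]);a=.122;R=np.array([[np.cos(a),-np.sin(a)],[np.sin(a),np.cos(a)]]);q=(w[:,:2]-C)@R*1000;z=w[:,2]
    r=(z>.012)&(z<.025)
    print('tcp',(o['eef_pos'][:2]-C)@R*1000)
    for n,ax,v in(('near',0,-98),('far',0,98),('left',1,148),('right',1,-148)):
        k=r&(abs(q[:,ax]-v)<8);s=q[k]
        if len(s)>20: print(n,len(s),np.percentile(s[:,ax],[2,50,98]).round(1))
    for lo,hi,(cx,cy) in bands:
        k=(z>lo)&(z<hi)&(abs(q[:,0]-cx)<48)&(abs(q[:,1]-cy)<48);s=q[k]
        if len(s): print(lo,hi,len(s),'x',np.percentile(s[:,0],[.3,99.7]).round(1),'y',np.percentile(s[:,1],[.3,99.7]).round(1),cv2.minAreaRect(s.astype(np.float32)),np.percentile(z[k],[5,50,95]).round(4))
    return c
E
python3 - <<'E'
from h import *
L=(0,73.5)
c=trayview('w6',[(.012,.032,L),(.037,.06,L)])
go(.5277,.0617,.20,.214)
z=c['W'];cv2.imwrite('pics/w6c.png',cv2.resize(c['pixels'][120:260,230:420,::-1],None,fx=4,fy=4,interpolation=cv2.INTER_CUBIC))
E
```

```text
t: 15.6
eef_pos: [0.5675, -0.1242, 0.2023]
tool_rot: [0.003, -0.061, 0.998, -0.0]
contact_force: [-0.8, 0.9, -0.4]
gripper_width: 1.003
grasp_force: 0.0
[ 0.56618733 -0.12394049  0.2002211 ]
tcp [ 7.59852859 73.58170605]
near 2163 [-100.9  -98.4  -92.5]
far 1802 [ 93.2  97.7 100.3]
left 1355 [142.6 148.8 151.8]
right 1799 [-149.6 -146.4 -143.1]
0.012 0.032 1844 x [-29.   26.8] y [ 45.4 101.5] ((-0.9353294372558594, 74.30599975585938), (56.14563751220703, 60.13681411743164), 0.1924213171005249) [0.0198 0.0212 0.0226]
0.037 0.06 2045 x [-32.   21.7] y [ 44.8 104.4] ((-5.182884216308594, 74.47821807861328), (54.06010437011719, 60.166439056396484), 0.4121057391166687) [0.0399 0.0412 0.0423]
row [ 1.56 18.89  0.02] -0.092 min rows 4.5 curyaw 0.122 w 1.0006101360537785
```

View pics/w6c.png

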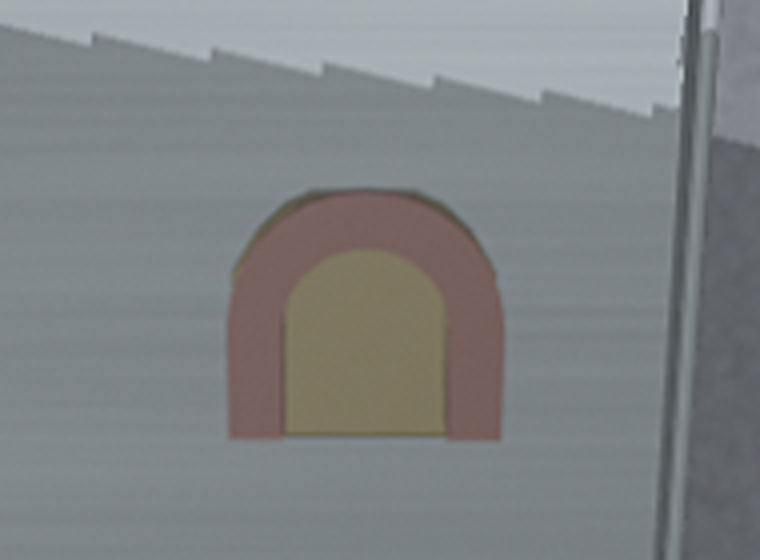

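Crop: wafer is level on the lower cast with its curve matching. By measurement it sits about 2.2 mm too far forward (wafer front −32.1, cast front −29.0; should be 1 mm apart). I'll regrip it and shift it back.

```bash
python3 -m jog '[[0,0,4,0],[0,0,8,0],[0,0,12,0],[0,0,14.5,0],[0,0,16,0],[0,0,16.9,0],[0,0,17.1,0],[0,0,17.1,0],[0,0,17.1,0]]' -1
python3 -m jog '[[0,0,0,0],[0,0,0,0],[0,0,0,0],[0,0,0,0],[0,0,0,0],[0,0,0,0]]' 1 20
```

```text
t: 16.4
eef_pos: [0.5666, -0.1241, 0.0289]
tool_rot: [0.0, -0.061, 0.998, -0.0]
contact_force: [0.3, 0.2, -0.3]
gripper_width: 1.0
grasp_force: 0.0
t: 16.9
eef_pos: [0.5669, -0.1241, 0.0295]
tool_rot: [0.001, -0.061, 0.998, -0.0]
contact_force: [-1.5, 0.2, 6.9]
gripper_width: 0.692
grasp_force: 21.2
```

```bash
python3 -m jog '[[0,0,-0.15,0],[0,0,-0.3,0],[0,0,-0.3,0],[-0.12,0,-0.3,0],[-0.23,0,-0.3,0],[-0.23,0,-0.3,0],[-0.23,0,-0.2,0],[-0.23,0,-0.1,0],[-0.23,0,-0.05,0],[-0.23,0,-0.05,0]]'
```

```text
t: 17.73
eef_pos: [0.5684, -0.1237, 0.0295]
tool_rot: [0.0, -0.061, 0.998, 0.0]
contact_force: [-2.5, 0.9, 8.5]
gripper_width: 0.695
grasp_force: 22.7
```

```bash
python3 -m jog '[[0,0,-0.05,0],[0,0,-0.05,0]]'
python3 -m jog '[[0,0,0,0],[0,0,0,0],[0,0,0,0],[0,0,0,0],[0,0,0,0],[0,0,-1,0],[0,0,-3,0],[0,0,-6,0],[0,0,-10,0],[0,0,-14,0],[0,0,-17,0],[0,0,-17,0],[0,0,-17,0]]' -1
python3 - <<'E'
from h import *
L=(0,73.5)
c=trayview('w7',[(.012,.032,L),(.037,.06,L)])
go(.5277,.0617,.20,.214)
E
```

```text
t: 17.9
eef_pos: [0.5684, -0.1237, 0.0296]
tool_rot: [0.0, -0.061, 0.998, 0.0]
contact_force: [-0.9, -0.3, 6.0]
gripper_width: 0.692
grasp_force: 22.3
t: 18.98
eef_pos: [0.5697, -0.1239, 0.2022]
tool_rot: [0.003, -0.061, 0.998, -0.0]
contact_force: [0.4, -0.7, -1.0]
gripper_width: 1.001
grasp_force: 0.0
[ 0.56845497 -0.12364734  0.20023426]
tcp [ 9.88498699 73.59671149]
near 2174 [-101.   -98.5  -92.5]
far 1800 [ 92.9  97.6 100.2]
left 1369 [142.4 148.8 151.8]
right 1809 [-149.5 -146.3 -143. ]
0.012 0.032 1904 x [-29.1  27.1] y [ 45.2 103.3] ((-1.2197856903076172, 74.48961639404297), (56.98149490356445, 59.90775680541992), 0.68678218126297) [0.0196 0.0212 0.0225]
0.037 0.06 2039 x [-30.1  23. ] y [ 44.9 104.5] ((-3.7970523834228516, 74.55131530761719), (53.8382453918457, 59.99174499511719), 0.08440583944320679) [0.04   0.0412 0.0424]
row [ 1.79 18.89  0.02] -0.092 min rows 4.6 curyaw 0.122 w 0.9994905514298753
```

Wafer now fits: front −30.1 against cast front −29.1, sides within 0.1 mm. Next is the upper cast.

```bash
python3 -m jog '[[0.2,2,0,-0.01],[0.5,5,0,-0.03],[0.9,9,0,-0.05],[1.2,12.5,0,-0.07],[1.5,16,0,-0.09],[1.8,18.3,0,-0.092],[1.8,18.9,0,-0.092],[1.8,18.9,0,-0.092],[1.8,18.9,0,-0.092],[1.8,18.9,0,-0.092]]'
python3 - <<'E'
from h import *
c=cam('wrist','w8.png');np.savez('w8.npz',W=c['W'],px=c['pixels']);o=bot.get_obs();print(o['eef_pos'])
for zl in(.01,.026):fit(c,(250,130,400,270),zl,.05,'upper')
fit(c,(0,0,640,300),.0085,.03,'x')
go(.5288,.0617,.004,.214)
E
```

```text
t: 19.87
eef_pos: [0.5275, 0.0596, 0.1987]
tool_rot: [-0.001, -0.106, 0.994, -0.001]
contact_force: [0.1, -1.1, -0.0]
gripper_width: 1.002
grasp_force: 0.0
[0.52758316 0.05954577 0.19885778]
upper 3918 yaw 12.12 0.212 size [55.  58.9] ctr [0.5211 0.0608] front [0.4942 0.055 ] z [0.0187 0.0331 0.0344]
upper 3596 yaw 12.12 0.212 size [53.  58.9] ctr [0.5221 0.061 ] front [0.4962 0.0554] z [0.0318 0.0332 0.0344]
x 2433 yaw -40.38 -0.705 size [127.8 253.7] ctr [ 0.5073 -0.093 ] front [ 0.4587 -0.0516] z [0.01   0.0186 0.0202]
row [-0.18  0.2  19.49] -0.003 min rows 4.7 curyaw 0.211 w 1.0018317435896582
```

View pics/w8.png

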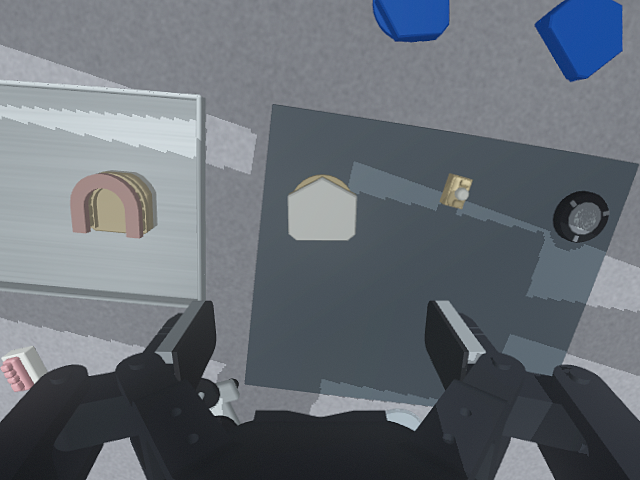

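Wrist view 8: white upper cast with its point toward the robot at (322,210), die at (457,192), plate at (581,217), blue look-alikes at the top. The stack stands in the tray at (112,203).

```bash
python3 -m jog '[[0.05,0.15,4,0],[0.05,0.15,8,0],[0.05,0.15,12,0],[0.05,0.15,15,0],[0.05,0.15,17,0],[0.05,0.15,18.3,0],[0.05,0.15,18.9,0],[0.05,0.15,18.9,0],[0.05,0.15,18.9,0]]' -1
python3 -c "
from h import *
go(.5265,.061,.004,.212)"
```

```text
t: 20.67
eef_pos: [0.5272, 0.0623, 0.0106]
tool_rot: [0.0, -0.106, 0.994, -0.0]
contact_force: [0.4, 0.6, -0.8]
gripper_width: 1.0
grasp_force: 0.0
row [ 0.1  -0.11  0.66] 0.001 min rows 0.2 curyaw 0.213 w 0.9995540027949137
```

```bash
python3 -m jog '[[0.1,-0.1,0.3,0],[0.1,-0.1,0.6,0],[0.1,-0.1,0.6,0]]' -1
python3 -m jog '[[0,0,0,0],[0,0,0,0],[0,0,0,0],[0,0,0,0],[0,0,0,0],[0,0,0,0],[0,0,0,0]]' 1 50
python3 -m jog '[[0,0,-0.5,0],[0,0,-1.5,0],[0,0,-4,0],[0,0,-7,0],[0,0,-10,0],[0,0,-13,0],[0,0,-15,0],[0,0,-15,0],[0,0,-15,0]]'
python3 - <<'E'
from h import *
c=cam('wrist','w9.png');np.savez('w9.npz',W=c['W'],px=c['pixels']);o=bot.get_obs();print(o['eef_pos'])
t=inhand(c,(240,225,400,380),-60,0);print(len(t),np.percentile(t,[.5,5,50,95,99.5],axis=0).round(1))
k=t[(t[:,2]<-24)&(t[:,2]>-34)];print(cv2.minAreaRect(k[:,:2].astype(np.float32)),np.percentile(k,[.3,50,99.7],axis=0).round(1))
go(.5633,-.1243,.18,.122)
E
```

```text
t: 20.92
eef_pos: [0.5261, 0.0618, 0.0046]
tool_rot: [0.0, -0.107, 0.994, 0.0]
contact_force: [-0.5, -0.2, 0.3]
gripper_width: 1.001
grasp_force: 0.0
t: 21.5
eef_pos: [0.5262, 0.0619, 0.0049]
tool_rot: [0.0, -0.107, 0.994, 0.0]
contact_force: [-1.0, -0.5, 4.9]
gripper_width: 0.693
grasp_force: 53.9
t: 22.25
eef_pos: [0.5265, 0.0621, 0.1559]
tool_rot: [0.002, -0.107, 0.994, 0.0]
contact_force: [-0.5, -0.3, -2.4]
gripper_width: 0.694
grasp_force: 54.7
[0.52551588 0.06188927 0.15449298]
20177 [[-18.7 -28.2 -31. ]
 [-15.9 -24.5 -30.5]
 [  8.5   1.  -29.5]
 [ 29.1  26.4 -14.5]
 [ 31.9  30.   -9.4]]
((5.885065078735352, 1.1758975982666016), (60.076725006103516, 51.8409423828125), 89.97230529785156) [[-18.9 -28.4 -31.2]
 [  5.    1.  -29.6]
 [ 30.7  30.4 -24.3]]
row [  0.27 -19.    -2.55] 0.092 min rows 4.6 curyaw 0.214 w 0.6853986966481822
```

View pics/w9.png

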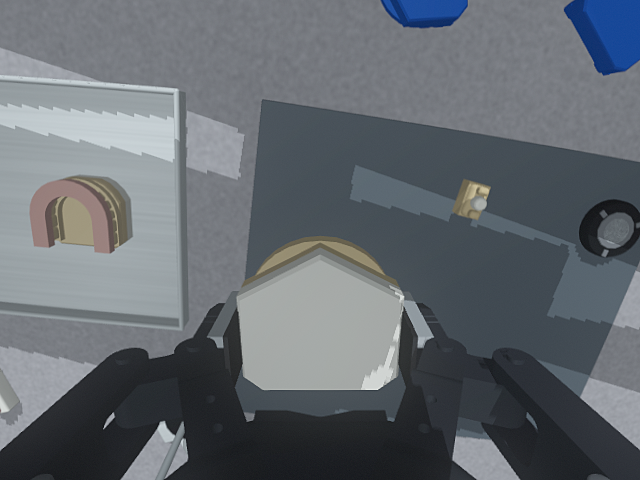

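```bash
python3 - <<'E'
from h import *
c=np.load('w9.npz')
t=inhand(c,(246,225,396,420),-60,0)
k=t[(t[:,2]<-24)&(t[:,2]>-34)];mid=k[abs(k[:,1]-1)<3];print('top mid x',np.percentile(mid[:,0],[.2,1,99,99.8]),'back y<15',np.percentile(k[abs(k[:,1])<15][:,0],[.1,.5,1,2]))
f=t[(abs(t[:,1]-1)<6)&(t[:,2]>-24)];print('front low',np.percentile(f,[1,50,99],axis=0))
for s in(-1,1):
    f=t[(abs(t[:,1]-1-s*15)<4)&(t[:,2]>-24)];print('side',len(f),np.percentile(f,[1,50,99],axis=0).round(1))
E
```

```text
top mid x [-23.60707643 -22.96829128  31.1322685   31.71561543] back y<15 [-23.71183651 -23.30367414 -22.95726976 -22.28050503]
front low [[ 28.25905329  -4.83130502 -23.88399786]
 [ 30.90659383   1.0585588  -15.05701109]
 [ 32.36448625   6.83650744  -8.18361567]]
side 480 [[ 21.4 -17.9 -23.9]
 [ 25.3 -13.9 -14.9]
 [ 29.9 -10.1  -8.4]]
side 474 [[ 21.5  12.1 -23.8]
 [ 25.2  15.9 -14.9]
 [ 29.9  19.9  -8.8]]
```

```bash
python3 -m jog '[[0,-1.5,0,0.01],[0.1,-4,0,0.02],[0.2,-7,0,0.04],[0.2,-10,0,0.06],[0.3,-13,0,0.08],[0.4,-16,0,0.092],[0.4,-18.2,0,0.092],[0.4,-19,0,0.092],[0.4,-19,0,0.092],[0.4,-19,0,0.092],[0.4,-19,0,0.092]]'
python3 -c "
from h import *
go(.5614,-.1246,.06,.122)"
```

```text
t: 23.22
eef_pos: [0.5618, -0.1229, 0.1535]
tool_rot: [-0.001, -0.062, 0.998, 0.001]
contact_force: [0.3, 0.3, -2.0]
gripper_width: 0.693
grasp_force: 54.5
row [ 0.05 -0.18  9.35] 0.002 min rows 2.2 curyaw 0.124 w 0.6933396767941767
```

```bash
python3 -m jog '[[0,-0.1,2.5,0],[0,-0.1,5,0],[0,-0.1,7.5,0],[0,-0.1,9,0],[0,-0.1,9.6,0],[0,-0.1,9.6,0],[0,-0.1,9.6,0],[0,-0.1,9.6,0]]'
python3 -c "
from h import *
go(.5614,-.1246,.0435,.122)"
```

```text
t: 23.88
eef_pos: [0.5635, -0.1252, 0.0595]
tool_rot: [0.001, -0.061, 0.998, -0.0]
contact_force: [-0.9, -0.2, -2.1]
gripper_width: 0.691
grasp_force: 54.5
row [0.21 0.09 1.6 ] 0.001 min rows 0.4 curyaw 0.123 w 0.691232494549169
```

```bash
python3 -m jog '[[0.2,0.1,0.4,0],[0.2,0.1,0.8,0],[0.2,0.1,1.2,0],[0.2,0.1,1.5,0],[0.2,0.1,1.6,0],[0.2,0.1,1.6,0]]'
python3 -c "
from h import *
go(.5614,-.1246,.0419,.122)"
```

```text
t: 24.38
eef_pos: [0.5603, -0.1249, 0.0421]
tool_rot: [-0.0, -0.061, 0.998, 0.0]
contact_force: [-0.0, 0.2, -2.8]
gripper_width: 0.694
grasp_force: 54.7
row [-0.11  0.01  0.02] 0.0 min rows 0.0 curyaw 0.122 w 0.6937212210462963
```

```bash
python3 -m jog '[[-0.1,0,0,0],[-0.1,0,0.05,0],[-0.1,0,0.1,0],[-0.1,0,0.1,0]]'; python3 -m jog '[[0,0,0.05,0],[0,0,0.05,0]]'
```

```text
t: 24.72
eef_pos: [0.5618, -0.1248, 0.042]
tool_rot: [0.0, -0.061, 0.998, 0.0]
contact_force: [-1.2, 0.2, 5.2]
gripper_width: 0.691
grasp_force: 55.4
t: 24.88
eef_pos: [0.5618, -0.1248, 0.0419]
tool_rot: [0.0, -0.061, 0.998, 0.0]
contact_force: [-3.6, 0.8, 10.7]
gripper_width: 0.689
grasp_force: 55.9
```

```bash
python3 -m jog '[[0,0,-0.05,0],[0,0,-0.05,0]]'
python3 -m jog '[[0,0,0,0],[0,0,0,0],[0,0,0,0],[0,0,0,0],[0,0,0,0],[0,0,0,0],[0,0,-1,0],[0,0,-3,0],[0,0,-6,0],[0,0,-10,0],[0,0,-14,0],[0,0,-15.8,0],[0,0,-15.8,0],[0,0,-15.8,0]]' -1
python3 - <<'E'
from h import *
L=(0,73.5)
c=trayview('w10',[(.010,.021,L),(.035,.042,L),(.06,.08,L)])
cv2.imwrite('pics/w10c.png',cv2.resize(c['pixels'][120:260,230:420,::-1],None,fx=4,fy=4,interpolation=cv2.INTER_CUBIC))
E
```

```text
t: 25.05
eef_pos: [0.5618, -0.1248, 0.042]
tool_rot: [0.0, -0.061, 0.998, -0.0]
contact_force: [-2.2, 0.5, 7.0]
gripper_width: 0.69
grasp_force: 55.4
t: 26.22
eef_pos: [0.5621, -0.1249, 0.2011]
tool_rot: [0.002, -0.061, 0.998, -0.0]
contact_force: [-0.6, -0.3, -1.2]
gripper_width: 1.001
grasp_force: 0.0
[ 0.56109418 -0.12463394  0.1995431 ]
tcp [ 2.45883672 73.51323597]
near 2183 [-101.2  -98.6  -92.4]
far 1748 [ 92.6  97.6 100.4]
left 1350 [142.1 148.8 151.8]
right 1772 [-149.5 -146.3 -142.7]
0.01 0.021 148 x [-29.1  -9.6] y [ 44.5 103.8] ((-19.342857360839844, 74.09759521484375), (19.524120330810547, 59.45414733886719), 0.21828117966651917) [0.0136 0.0195 0.0209]
0.035 0.042 114 x [-30.6 -14.9] y [ 49.4 100.9] ((-22.868288040161133, 74.97613525390625), (52.086639404296875, 15.441012382507324), 88.83224487304688) [0.0364 0.0404 0.0419]
0.06 0.08 4544 x [-28.4  26.1] y [ 44.7 104.1] ((-1.6632518768310547, 74.26799774169922), (56.188148498535156, 60.08842086791992), 0.221146360039711) [0.0686 0.0701 0.0713]
```

View pics/w10c.png

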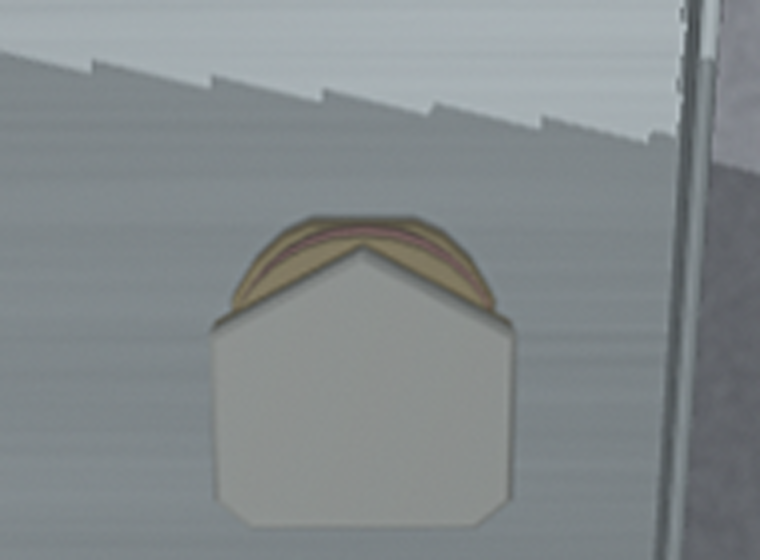

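Crop: the upper cast lies level on wafer and lower cast, front point centred. Fronts are at −29.8 / −30.6 / −29.1 mm and sides within 0.3 mm. Now the plate.

```bash
python3 -c "
from h import *
go(.482,.306,.20,.35)"
```

```text
row [ 2.600e+00  4.371e+01 -4.000e-02] -0.228 min rows 10.5 curyaw 0.122 w 1.0034813086735226
```

```bash
python3 -m jog '[[0.2,3,0,-0.02],[0.4,7,0,-0.04],[0.6,11,0,-0.06],[0.9,15,0,-0.08],[1.1,19,0,-0.1],[1.3,23,0,-0.12],[1.6,27,0,-0.14],[1.8,31,0,-0.16],[2.1,35,0,-0.18],[2.4,39,0,-0.2],[2.6,42.2,0,-0.228],[2.6,43.7,0,-0.228],[2.6,43.7,0,-0.228],[2.6,43.7,0,-0.228],[2.6,43.7,0,-0.228]]'
python3 - <<'E'
from h import *
c=cam('wrist','w11.png');np.savez('w11.npz',W=c['W'],px=c['pixels']);print(bot.get_obs()['eef_pos'])
W=c['W'];w=W[80:320,200:460].reshape(-1,3);k=(w[:,2]>.0085)&(w[:,2]<.03)&(np.hypot(w[:,0]-.482,w[:,1]-.306)<.04);w=w[k]
print(len(w),cv2.minEnclosingCircle(w[:,:2].astype(np.float32)*1000),w.min(0),w.max(0),np.percentile(w[:,2],[5,50,95]))
w=W[:320].reshape(-1,3);k=(w[:,2]>.01)&(w[:,2]<.05)&(np.hypot(w[:,0]-.483,w[:,1]-.177)<.03);w=w[k];print('die',len(w),cv2.minAreaRect(w[:,:2].astype(np.float32)*1000))
go(.482,.306,.0,.35)
E
```

```text
t: 27.52
eef_pos: [0.4825, 0.3036, 0.1982]
tool_rot: [-0.001, -0.173, 0.985, -0.001]
contact_force: [0.2, -0.7, -0.5]
gripper_width: 1.002
grasp_force: 0.0
[0.48275544 0.30336374 0.19850997]
2190 ((480.29742431640625, 308.08917236328125), 24.9114933013916) [0.45560725 0.28344712 0.00852862] [0.50520827 0.3328     0.0173667 ] [0.01244754 0.01453824 0.01597543]
die 710 ((482.88232421875, 179.99325561523438), (18.215002059936523, 28.71929931640625), 87.9894027709961)
row [-0.05  0.3  19.85] -0.003 min rows 4.8 curyaw 0.347 w 0.998155076259952
```

```bash
python3 -m jog '[[0.2,0.25,4,0],[0.2,0.25,8,0],[0.2,0.25,12,0],[0.2,0.25,15,0],[0.2,0.25,17,0],[0.2,0.25,18.3,0],[0.2,0.25,18.9,0],[0.2,0.25,18.9,0],[0.2,0.25,18.9,0]]' -1
python3 -c "
from h import *
go(.4806,.3071,-.001,.35)"
```

```text
t: 28.32
eef_pos: [0.4805, 0.3074, 0.0112]
tool_rot: [0.001, -0.174, 0.985, 0.0]
contact_force: [-1.1, 0.8, -0.1]
gripper_width: 1.002
grasp_force: 0.0
row [ 0.   -0.03  1.22] -0.001 min rows 0.3 curyaw 0.349 w 1.0020903092735567
```

```bash
python3 -m jog '[[0,0,0.4,0],[0,0,0.8,0],[0,0,1.1,0],[0,0,1.1,0],[0,0,1.1,0]]' -1
python3 -m jog '[[0,0,0,0],[0,0,0,0],[0,0,0,0],[0,0,0,0],[0,0,0,0],[0,0,0,0],[0,0,0,0],[0,0,0,0]]' 1 30
```

```text
t: 28.73
eef_pos: [0.4795, 0.3075, -0.0007]
tool_rot: [-0.0, -0.174, 0.985, 0.0]
contact_force: [0.2, -0.2, -0.0]
gripper_width: 1.002
grasp_force: 0.0
t: 29.4
eef_pos: [0.4802, 0.3078, 0.0005]
tool_rot: [0.001, -0.174, 0.985, 0.0]
contact_force: [-1.3, -1.0, 9.4]
gripper_width: 0.56
grasp_force: 34.9
```

```bash
python3 -m jog '[[0,0,-0.5,0],[0,0,-1.5,0],[0,0,-4,0],[0,0,-7,0],[0,0,-10,0],[0,0,-13,0],[0,0,-16,0],[0,0,-16,0],[0,0,-16,0]]'
python3 - <<'E'
from h import *
c=cam('wrist','w12.png');o=bot.get_obs();print(o['eef_pos'])
t=inhand(c,(240,180,400,400),-40,5);t=t[(abs(t[:,1]-1)<23)&(abs(t[:,0])<40)];print(len(t),np.percentile(t,[.5,50,99.5],axis=0).round(1))
go(.5284,-.2768,.16,.122)
E
```

```text
t: 30.15
eef_pos: [0.4806, 0.3083, 0.1618]
tool_rot: [0.002, -0.174, 0.985, 0.001]
contact_force: [-1.1, -0.1, -0.4]
gripper_width: 0.564
grasp_force: 31.1
[0.47959992 0.3075088  0.16004762]
10618 [[-24.3 -21.2 -17.7]
 [  2.    1.4 -15.9]
 [ 22.6  23.5  -6.2]]
row [ 1.546e+01 -5.656e+01 -4.000e-02] 0.228 min rows 14.1 curyaw 0.35 w 0.5652306668873227
```

Plate is centred in the hand to about 1 mm. Carrying it over.

```bash
python3 -m jog '[[0.5,-2,0,0.01],[1.2,-5,0,0.02],[2.2,-8.5,0,0.04],[3.2,-12,0,0.05],[4.2,-15.5,0,0.06],[5.2,-19,0,0.08],[6.2,-22.5,0,0.09],[7.2,-26,0,0.1],[8.2,-29.5,0,0.12],[9.2,-33,0,0.13],[10.2,-36.5,0,0.15],[11.1,-40,0,0.16],[12,-43.5,0,0.18],[12.9,-47,0,0.19],[13.8,-50.5,0,0.21],[14.7,-53.5,0,0.22],[15.3,-55.8,0,0.228],[15.5,-56.6,0,0.228],[15.5,-56.6,0,0.228],[15.5,-56.6,0,0.228]]'
python3 -c "
from h import *
go(.5284,-.2768,.01,.122)"
```

```text
t: 31.87
eef_pos: [0.5275, -0.2761, 0.158]
tool_rot: [-0.001, -0.061, 0.998, 0.001]
contact_force: [0.3, 1.2, -0.8]
gripper_width: 0.562
grasp_force: 31.1
row [-0.11 -0.11 14.8 ] 0.0 min rows 3.5 curyaw 0.122 w 0.5624846402950976
```

```bash
python3 -m jog '[[-0.1,0,3,0],[-0.1,0,6,0],[-0.1,0,9,0],[-0.1,0,11.5,0],[-0.1,0,13,0],[-0.1,0,14,0],[-0.1,0,14.3,0],[-0.1,0,14.3,0],[-0.1,0,14.3,0]]'
python3 -c "
from h import *
go(.5284,-.2768,.0025,.122)"
```

```text
t: 32.62
eef_pos: [0.5299, -0.2767, 0.0172]
tool_rot: [0.001, -0.061, 0.998, -0.0]
contact_force: [-0.0, -0.3, -0.4]
gripper_width: 0.565
grasp_force: 31.1
row [0.16 0.01 1.46] 0.001 min rows 0.4 curyaw 0.123 w 0.5652116608519121
```

```bash
python3 -m jog '[[0.1,0,0.4,0],[0.1,0,0.8,0],[0.1,0,1.1,0],[0.1,0,1.3,0],[0.1,0,1.4,0],[0.1,0,1.4,0]]'; python3 -m jog '[[0,0,0.1,0],[0,0,0.1,0]]'
```

```text
t: 33.12
eef_pos: [0.528, -0.2773, 0.002]
tool_rot: [-0.0, -0.061, 0.998, 0.0]
contact_force: [-1.1, -0.8, -0.6]
gripper_width: 0.565
grasp_force: 31.1
t: 33.28
eef_pos: [0.5282, -0.2774, 0.0012]
tool_rot: [0.0, -0.061, 0.998, 0.0]
contact_force: [0.1, 0.2, -0.3]
gripper_width: 0.56
grasp_force: 31.1
```

```bash
python3 -m jog '[[0,0,0.08,0],[0,0,0.08,0]]'; python3 -m jog '[[0,0,0.06,0],[0,0,0.06,0]]'
```

```text
t: 33.45
eef_pos: [0.5283, -0.2774, 0.0006]
tool_rot: [0.0, -0.061, 0.998, -0.0]
contact_force: [0.4, -0.3, -0.8]
gripper_width: 0.565
grasp_force: 31.1
t: 33.62
eef_pos: [0.5283, -0.2774, 0.0005]
tool_rot: [0.0, -0.061, 0.998, 0.0]
contact_force: [-1.4, -0.8, 5.2]
gripper_width: 0.565
grasp_force: 34.4
```

```bash
python3 -m jog '[[0,0,0,0],[0,0,0,0],[0,0,0,0],[0,0,0,0],[0,0,0,0],[0,0,0,0],[0,0,-1,0],[0,0,-3,0],[0,0,-6,0],[0,0,-10,0],[0,0,-14,0],[0,0,-18,0],[0,0,-20,0],[0,0,-20,0],[0,0,-20,0]]' -1
python3 - <<'E'
from h import *
c=trayview('w13',[(.0085,.03,(-48.5,-73.5))])
go(.483,.178,.20,-.04)
E
```

```text
t: 34.87
eef_pos: [0.5288, -0.2777, 0.202]
tool_rot: [0.002, -0.061, 0.998, -0.001]
contact_force: [-0.1, -0.8, 0.6]
gripper_width: 0.998
grasp_force: 0.0
[ 0.52792077 -0.27715207  0.20029967]
tcp [-49.02908764 -73.83414595]
near 1760 [-101.3  -99.4  -92.4]
far 1431 [ 92.7  97.6 100.5]
left 1672 [143.1 148.4 151.7]
right 1155 [-149.6 -146.6 -142.2]
0.0085 0.03 2150 x [-72.7 -25. ] y [-97.5 -48.8] ((-48.29395294189453, -73.22966003417969), (49.507667541503906, 49.5221061706543), 23.970998764038086) [0.0123 0.0145 0.0159]
row [-1.090e+00  4.572e+01  3.000e-02] 0.162 min rows 11.0 curyaw 0.122 w 0.9991011277747367
```

```bash
python3 -m jog '[[-0.1,3,0,0.01],[-0.2,7,0,0.03],[-0.3,11,0,0.05],[-0.4,15,0,0.06],[-0.5,19,0,0.08],[-0.6,23,0,0.09],[-0.7,27,0,0.1],[-0.8,31,0,0.12],[-0.9,35,0,0.13],[-1,39,0,0.14],[-1.1,43,0,0.155],[-1.1,45.7,0,0.162],[-1.1,45.7,0,0.162],[-1.1,45.7,0,0.162],[-1.1,45.7,0,0.162]]'
python3 - <<'E'
from h import *
c=cam('wrist','w14.png');np.savez('w14.npz',W=c['W'],px=c['pixels'])
w=c['W'][:320].reshape(-1,3);w=w[(w[:,2]>.009)&(w[:,2]<.05)&(np.hypot(w[:,0]-.483,w[:,1]-.177)<.03)]
for s in(w,w[w[:,2]>.016]):
  print('die',len(s),cv2.minAreaRect(s[:,:2].astype(np.float32)*1000),np.percentile(s[:,2],[5,50,98]))
go(.483,.178,.005,-.04)
cv2.imwrite('pics/w14c.png',cv2.resize(c['pixels'][140:260,240:400,::-1],None,fx=4,fy=4,interpolation=cv2.INTER_CUBIC))
E
```

```text
t: 36.17
eef_pos: [0.4827, 0.1763, 0.1986]
tool_rot: [-0.001, 0.02, 1.0, -0.001]
contact_force: [-0.3, 0.1, -0.1]
gripper_width: 1.002
grasp_force: 0.0
die 608 ((482.0115966796875, 178.90933227539062), (17.506229400634766, 27.76888656616211), 88.04345703125) [0.01694289 0.02265782 0.03198731]
die 588 ((482.10504150390625, 178.8898468017578), (17.439594268798828, 27.647777557373047), 88.3213119506836) [0.01749004 0.02283843 0.03200172]
row [-0.02  0.25 19.39] -0.002 min rows 4.7 curyaw -0.042 w 0.9996733578296133
```

View pics/w14c.png

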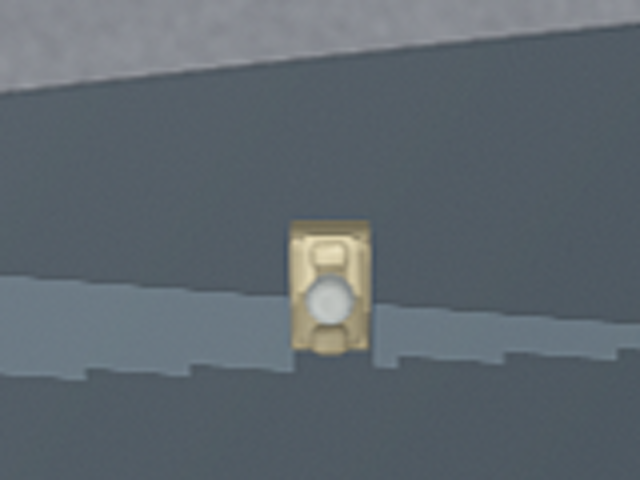

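Die stands upright at crop (330,288), squared to the fingers. Grasping it.

```bash
python3 -m jog '[[0,0.15,4,0],[0,0.15,8,0],[0,0.15,12,0],[0,0.15,15,0],[0,0.15,17,0],[0,0.15,18.2,0],[0,0.15,18.6,0],[0,0.15,18.6,0],[0,0.15,18.6,0]]' 0
python3 -c "
from h import *
go(.482,.178,.005,-.035)"
```

```text
t: 36.97
eef_pos: [0.484, 0.1782, 0.0143]
tool_rot: [0.0, 0.021, 1.0, -0.0]
contact_force: [0.3, -0.7, 0.5]
gripper_width: 0.5
grasp_force: 0.0
row [ 0.2  -0.03  0.93] -0.006 min rows 0.2 curyaw -0.041 w 0.4995521067169412
```

```bash
python3 -m jog '[[0.1,0,0.4,0],[0.1,0,0.8,0],[0.1,0,0.9,0],[0.1,0,0.9,0]]'
python3 -m jog '[[0,0,0,0],[0,0,0,0],[0,0,0,0],[0,0,0,0],[0,0,0,0],[0,0,0,0],[0,0,0,0]]' 1 25
python3 -m jog '[[0,0,-0.5,0],[0,0,-1.5,0],[0,0,-4,0],[0,0,-7,0],[0,0,-10,0],[0,0,-13,0],[0,0,-15,0],[0,0,-15,0],[0,0,-15,0]]'
python3 - <<'E'
from h import *
c=cam('wrist','w15.png');np.savez('w15.npz',W=c['W'],px=c['pixels']);o=bot.get_obs();print(o['eef_pos'])
t=inhand(c,(290,200,350,420),-60,0);t=t[(abs(t[:,1]-1)<9)&(abs(t[:,0])<25)];print(len(t),np.percentile(t,[.5,50,99.5],axis=0).round(1))
cv2.imwrite('pics/w15c.png',c['pixels'][200:440,170:470,::-1])
# tray far-right
C=np.array([.5676,-.1979]);a=.122;R=np.array([[np.cos(a),-np.sin(a)],[np.sin(a),np.cos(a)]]);p=C+R@[.0485,-.0735];print(p);go(p[0],p[1],.155,.122)
E
```

```text
t: 37.3
eef_pos: [0.4824, 0.1792, 0.005]
tool_rot: [0.0, 0.02, 1.0, 0.0]
contact_force: [-0.1, 0.5, 0.5]
gripper_width: 0.501
grasp_force: 0.0
t: 37.88
eef_pos: [0.4826, 0.1792, 0.0052]
tool_rot: [0.0, 0.02, 1.0, 0.0]
contact_force: [-0.5, -0.4, 6.6]
gripper_width: 0.198
grasp_force: 26.5
t: 38.63
eef_pos: [0.4831, 0.1795, 0.1566]
tool_rot: [0.001, 0.02, 1.0, 0.001]
contact_force: [0.4, 0.2, -1.9]
gripper_width: 0.201
grasp_force: 25.8
[0.48225716 0.17902628 0.15525358]
3876 [[-13.3  -7.9 -40.5]
 [  4.2   0.4 -19.3]
 [ 13.4  10.   -0.8]]
[ 0.62468428 -0.26495136]
row [-1.60e+01 -4.38e+01  2.00e-02] -0.162 min rows 11.2 curyaw -0.04 w 0.20252040346028904
```

View pics/w15c.png

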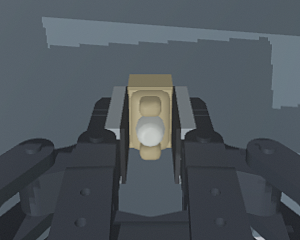

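Die is held upright at crop (150,120). Carrying it over.

```bash
python3 -m jog '[[-0.6,-1.6,0,-0.01],[-1.6,-4.4,0,-0.02],[-2.9,-8,0,-0.04],[-4.2,-11.6,0,-0.05],[-5.5,-15.2,0,-0.06],[-6.8,-18.8,0,-0.08],[-8.1,-22.4,0,-0.09],[-9.4,-26,0,-0.1],[-10.7,-29.6,0,-0.12],[-12,-33.2,0,-0.13],[-13.3,-36.8,0,-0.14],[-14.6,-40,0,-0.15],[-15.6,-42.6,0,-0.162],[-16,-43.8,0,-0.162],[-16,-43.8,0,-0.162],[-16,-43.8,0,-0.162],[-16,-43.8,0,-0.162]]'
python3 -c "
from h import *
go(.6247,-.2650,.02,.122)"
```

```text
t: 40.1
eef_pos: [0.6244, -0.2623, 0.1538]
tool_rot: [-0.001, -0.062, 0.998, 0.001]
contact_force: [0.1, 0.1, 0.3]
gripper_width: 0.201
grasp_force: 25.8
row [-1.000e-02 -3.100e-01  1.338e+01] 0.002 min rows 3.2 curyaw 0.124 w 0.2013434508949474
```

```bash
python3 -m jog '[[0,-0.1,3,0],[0,-0.1,6,0],[0,-0.1,9,0],[0,-0.1,11.5,0],[0,-0.1,13,0],[0,-0.1,13.5,0],[0,-0.1,13.5,0],[0,-0.1,13.5,0]]'
python3 -c "
from h import *
go(.6247,-.2650,.0055,.122)"
```

```text
t: 40.77
eef_pos: [0.6259, -0.2655, 0.0211]
tool_rot: [0.001, -0.061, 0.998, -0.0]
contact_force: [-0.0, 0.4, -0.2]
gripper_width: 0.202
grasp_force: 25.8
row [0.12 0.07 1.56] 0.001 min rows 0.4 curyaw 0.123 w 0.20223894575769868
```

```bash
python3 -m jog '[[0.05,0.05,0.4,0],[0.05,0.05,0.8,0],[0.05,0.05,1.2,0],[0.05,0.05,1.4,0],[0.05,0.05,1.5,0],[0.05,0.05,1.5,0]]'; python3 -m jog '[[0,0,0.06,0],[0,0,0.06,0]]'
```

```text
t: 41.27
eef_pos: [0.6244, -0.2654, 0.0053]
tool_rot: [-0.0, -0.061, 0.998, 0.0]
contact_force: [-1.7, 0.1, 2.9]
gripper_width: 0.199
grasp_force: 26.3
t: 41.43
eef_pos: [0.6244, -0.2654, 0.0053]
tool_rot: [-0.0, -0.061, 0.998, 0.0]
contact_force: [-3.4, 2.7, 8.8]
gripper_width: 0.201
grasp_force: 26.9
```

```bash
python3 -m jog '[[0,0,-0.06,0],[0,0,-0.06,0]]'; python3 -m jog '[[0,0,0,0],[0,0,0,0],[0,0,0,0],[0,0,0,0],[0,0,0,0],[0,0,-1,0],[0,0,-3,0],[0,0,-6,0],[0,0,-10,0],[0,0,-14,0],[0,0,-18,0],[0,0,-20,0],[0,0,-20,0],[0,0,-20,0]]' 0
python3 - <<'E'
from h import *
c=trayview('w16',[(.0085,.05,(48.5,-73.5)),(.0085,.03,(-48.5,-73.5)),(.06,.08,(0,73.5))])
cam('scene','scene1.png');cam('top','top1.png');print(bot.get_obs()['t'])
E
```

```text
t: 41.6
eef_pos: [0.6246, -0.2656, 0.0053]
tool_rot: [0.0, -0.061, 0.998, -0.0]
contact_force: [-0.7, 1.2, 4.8]
gripper_width: 0.2
grasp_force: 26.3
t: 42.77
eef_pos: [0.6252, -0.2658, 0.2073]
tool_rot: [0.002, -0.061, 0.998, -0.001]
contact_force: [0.1, 0.9, 0.1]
gripper_width: 0.503
grasp_force: 0.0
[ 0.62422315 -0.26532104  0.20528553]
tcp [ 47.99730301 -73.8108188 ]
near 2716 [-101.   -98.   -92.7]
far 1922 [ 92.9  97.6 101.1]
left 2020 [142.9 148.2 151.5]
right 1418 [-149.9 -146.9 -142. ]
0.0085 0.05 594 x [34.1 96.5] y [-85.4 -38.1] ((65.28150177001953, -76.0029067993164), (83.9158706665039, 62.433284759521484), 89.99779510498047) [0.0165 0.0226 0.0315]
0.0085 0.03 2701 x [-96.5 -24.4] y [-116.   -31.7] ((-60.43229293823242, -73.89460754394531), (94.90606689453125, 72.1302490234375), 89.99452209472656) [0.0126 0.0147 0.0163]
0.06 0.08 5011 x [-28.6  26.4] y [ 44.  103.8] ((-1.392526626586914, 74.3577880859375), (56.04649353027344, 61.4007453918457), 0.009823969565331936) [0.0665 0.0704 0.0716]
42.9167
```

View pics/scene1.png

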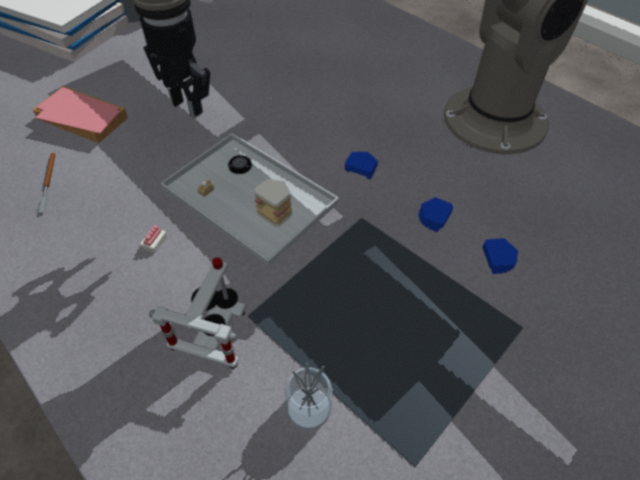

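View pics/w16.png

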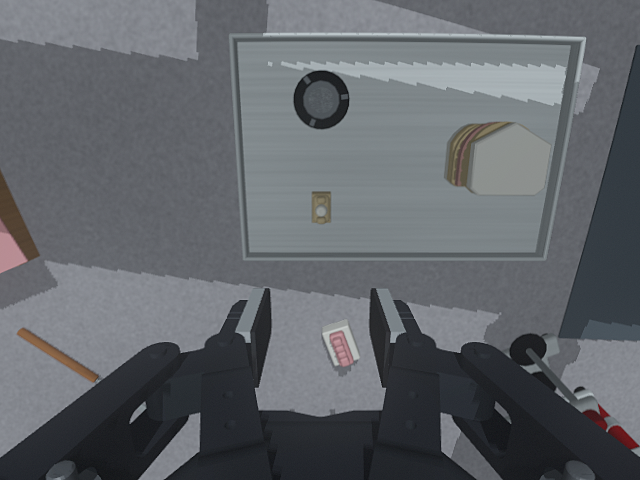

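The scene shows the stack at (273,200), the plate at (240,163) and the die at (205,187) in the tray. The wrist view shows the die upright at (320,208), directly behind the plate at (321,100). The mat is empty, and the articulator, jar and pink cast have not moved.

```bash
python3 -c "
from station import bot
print(bot.hand_in())"
```

```text
the job is handed in; nothing more can be done
None
```

The case is set out in the tray and handed in: lower cast, wafer and upper cast are stacked in the left half with fronts and sides within about 1 mm of a match, and the plate (near) and upright die (far) are in the right half, each about 1 mm from its spot.

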